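# Roll the glass slide back to its brass studs

### The arm

A 6-joint arm with a two-finger parallel gripper is mounted at the origin on the work surface. World frame = base frame: x ahead of the robot, y to its left, z up, the work surface at z = 0. Lengths are in m, angles in rad, forces in N, time in s.
With the tool pointing down it reaches from about 0.35 to 0.775 m from the base axis. Payload 7.3 kg.
Tool frame: the origin (TCP) lies at the very end of the fingers, on their centre line; the grasp point (between the pads) lies 19 mm behind it (robot.hold_point_z is the distance from the TCP to the grasp point, in m); z points along the fingers, y is the direction in which the jaws open and shut (so a half turn about z gives the same grasp; the last joint's range is limited). The gripper opens to 92 mm and grips with 3 to 60 N. Pads are 19 mm wide; open, the fingers measure 130 mm over their backs; the gripper's body (75 mm by 190 mm) begins 47 mm behind the grasp point.
Start: joints at [-1.424, 0.342, 1.524, -0, 1.275, -0.146], TCP at [0.152, -0.503, 0.227] pointing down, gripper open.
Joint ranges: [-2.53, 2.53], [-0.77, 2.02], [0.04, 2.7], [-1, 4.14], [0.28, 2.66], [-3.11, 3.11]. Speed limits (rad/s): [2.57, 2.57, 3.14, 3.14, 3.14, 3.14].

### API

Orientations are given as [roll, pitch, yaw] about the fixed x, y, z axes, in that order (R = Rz(yaw) Ry(pitch) Rx(roll)).
In Python, from cell import monitor, viewer, robot gives the robot as it stands.
- The arm moves only by the tool move_arm, never from a script. Its argument "deltas" is a list of rows, each an object of numbers: "x", "y", "z": the shift along the tool's x, y, z in m; "wx", "wy", "wz": the turn, a rotation vector about the tool's x, y, z in degrees; "hand": the opening, from 0 (shut) to 1 (fully open). In form: [{"x": .., "y": .., "z": .., "wx": .., "wy": .., "wz": .., "hand": ..}, ...]. A call has 1 to 8 rows; each row is the pose to reach, as a shift and turn from the pose commanded when the call began, along the tool's axes at that moment; what a row does not reach only later rows make up. A row lasts 1/8 s, in which the tool goes at most 62.5 mm and 10.7 degrees, less where a joint would pass 70% of its speed; a pose out of reach is approached as far as the arm can. A call with a gripper value outside its range is refused whole. The fingers move at their own pace and stop on an object; "grip_force" is the grip in N (left out, the last holds). Time passes only in rows, so rows that repeat a pose let the fingers close. It gives the time, the measured TCP pose, the force and the opening at its end, in the units of the state.
- monitor.observe(): the state, without advancing time (a new reading comes with each control period).
- viewer.read_camera(name): name is "scene" or "top" or "wrist"; returns the picture (420x560x3 uint8, red, green, blue); there is no depth.
- viewer.camera_params(name): a dict with "camera_matrix" (3x3 intrinsics, pixels), "R" (3x3) and "t" (3): a world point X has camera coordinates R X + t. Camera axes: x right, y down, z forward; pixel columns grow to the right and rows downward; lengths in m; the calibration is good to about 2 mm. A picture is of the moment at which its call begins: read the wrist's pose just before it. camera_params takes no time and is no camera call; for the wrist camera it gives the pose at the moment of the call.
- robot.hand_in(): hands the job in, once; it reports no verdict.
The state is a dict: "time": time; "qpos": joint angles; "qvel": joint speeds; "joint_efforts": joint torques, N m; "tool_pos": TCP position; "tool_rot": TCP orientation; "contact_force": force on the tool from outside, world axes, zero at the start; "torque": the same for the moment, N m; "opening": finger opening in m.
Only numpy, scipy, OpenCV 4.12 (cv2) and the standard library are available. Lean on these libraries where they do the work, as an engineer would, in place of code of your own. Each camera call takes 0.05 s, during which the arm holds its last target. There are 200 camera calls.

### The job

The green glass bottleneck slide has rolled away from its display place on the grey rubber runner. With a fingertip on top of it (not pushing it from behind), roll it (do not just slide it) along the runner until it lies still, squarely and in line between the two brass studs, then take your hand away. Do not pick up or carry the slide, and leave everything else on the counter where it is.

Things in the scene. Friction and masses are not known exactly. Their poses are not given: they have to be found in the camera images.
- slide: green glass bottleneck slide: plain cylinder 30 mm in diameter, 68 mm long, about 60 g, lying on its side on the runner. Origin at its centre, 17 mm above the glass; its top is 32 mm above the glass. Its x axis is the cylinder's axis and stays level; y and z turn as it rolls (z up at the start). Rolls across its axis with some rolling resistance: when let go it soon stops, and it does not creep.
- gate: the two domed brass studs fixed on the runner, each 14 mm in diameter, 22 mm tall, at +66 and -66 mm along this frame's x. Origin midway between them on the runner's upper face (2 mm above the glass), z up. The slide belongs with its centre over the origin and its axis along this x. It starts 110 to 170 mm away, on this frame's +y or -y side, its axis nearly parallel to this x.
- runner: fixed grey rubber runner lying on the glass: 170 mm (its x) by 360 mm (its y) and 2 mm thick; origin at the centre of its underside, z up. The slide rolls along its y direction; the studs are near its long edges. Nothing but the slide and the studs stands on it.
- picks: bystander: loose stack of tortoiseshell picks, about 30 mm across and 16 mm tall, beside the runner, origin at the centre of its underside
- capo: bystander: chrome spring capo lying flat, about 105 by 45 mm and up to 14 mm tall, beside the runner
- saddle: bystander: bone saddle blank, a white bar 75 by 10 by 12 mm, lying beside the runner
- tin: bystander: black plastic pick tin, 64 by 48 mm and 22 mm tall, beside the runner
- brass_slide: bystander: brass tube slide standing upright, 26 mm in diameter and 50 mm tall, beside the runner
- fork: bystander: steel tuning fork lying flat, 135 by 24 mm and 6 mm tall, beside the runner
There are look-alikes about, which are no part of the job. Several things have the shape of the gate; the one meant has the colours described above. Several things have the shape of the slide; the one meant has the colours described above.

How it is judged:
On the way, in this order (a step that is already met when the one before it is completed fails the run):
1. the slide has rolled about half a turn (angle between slide's own z axis and vertical above 2 rad), for 0.05 s.
2. the slide has rolled on towards a full turn (angle between slide's own z axis and vertical below 1.15 rad), for 0.05 s.
At the end, for the whole second after the job is handed in: the slide lies still on the runner between the studs: its centre within 10 mm of the line through the two studs and within 22 mm of midway between them, its axis within 0.22 rad of that line, untouched (y of slide in the frame of gate between -0.01 and 0.01 m and x of slide in the frame of gate between -0.022 and 0.022 m and angle between the x axis of slide and the x axis of gate, either way round below 0.22 rad and height (world z) of slide below 0.02 m and linear speed of slide below 0.01 m/s and contact force between the fingers and slide below 0.05 N).
It fails at once if the slide is lifted off the runner (more than 8 mm) (height (world z) of slide above 0.025 m).
It fails at once if the slide is pushed from behind or taken by its sides instead of on its top (fingers touch it with the grasp point less than 38 mm above the glass) (contact force between the fingers and slide above 0.3 N and height (world z) of the grasp point below 0.038 m).
It fails at once if a bystander is moved more than 15 mm (distance of any of picks, capo, saddle, tin, brass_slide, fork from where it was at the start of the episode above 0.015 m).
It also fails if it takes over 58 s, if anything falls off the work surface, if the arm or the gripper's body presses on something with over 40 N, if the wrist force passes 120 N, or if a joint passes its speed limit or range.

## Working session

There is one attempt and no reset: what is moved stays moved. The work goes in short steps, Python scripts to look and compute and a tool call to move; the robot and the scene stay as the last step left them, time stands still between calls to the robot, and variables do not carry over. Pictures are saved under pics/ and viewed, about 8 in all and at most 12, crops included, and the job is handed in when it is done.

Besides the shell and the picture viewer there is one more tool, called after "Request:" as name(argument=value, ...), one argument or row to a line, values as JSON. move_arm: Moves the arm, as the interface text tells. Its arguments: {"type":"object","properties":{"deltas":{"type":"array","items":{"type":"object","properties":{"x":{"type":"number"},"y":{"type":"number"},"z":{"type":"number"},"wx":{"type":"number"},"wy":{"type":"number"},"wz":{"type":"number"},"hand":{"type":"number"}}}},"grip_force":{"type":"number"}},"required":["deltas"]}

```bash
mkdir -p pics
cat > h.py <<'E'
import numpy as np,cv2
from cell import monitor,viewer,robot
def snap(n,f):
    p=viewer.camera_params(n);im=viewer.read_camera(n);cv2.imwrite('pics/'+f,im[:,:,::-1]);return im,p
def ray(p,u,v,z):
    d=p['R'].T@np.linalg.inv(p['camera_matrix'])@[u,v,1];c=-p['R'].T@p['t'];return c+d*(z-c[2])/d[2]
def proj(p,X):
    q=np.array(p['camera_matrix'])@(p['R']@np.array(X)+p['t']);return q[:2]/q[2]
E
python3 - <<'E'
from h import *
s=monitor.observe();print(s)
for n in('top','scene'):
    im,p=snap(n,n+'0.png');print(n,-p['R'].T@p['t'],p['R'].round(3).tolist())
E
```

```text
{'time': 0.0, 'qpos': array([-1.42397265e+00,  3.42737187e-01,  1.52503145e+00,  1.42004206e-05,
        1.27537691e+00, -1.46017286e-01]), 'qvel': array([ 0.00056318,  0.00057908,  0.00038851,  0.00011133, -0.00021825,
        0.00066236]), 'joint_efforts': array([ 3.30888261e-04, -4.31238985e+01, -2.44222730e+01,  7.16609904e-02,
        5.56980050e-02, -1.21468361e-04]), 'tool_pos': array([ 0.15151019, -0.50223768,  0.22603241]), 'tool_rot': array([-3.14005827e+00, -2.39377790e-04,  2.92836639e-01]), 'contact_force': array([ 0.07777024, -0.73951185,  0.26226604]), 'torque': array([-0.02273037, -0.01743368, -0.0248654 ]), 'opening': 0.09187972039719074}
top [ 0.52417202 -0.02390704  0.90796405] [[-0.02, -1.0, -0.012], [-0.998, 0.021, -0.054], [0.054, 0.011, -0.998]]
scene [1.16898831 0.10647253 0.60368951] [[-0.234, 0.972, 0.021], [0.667, 0.176, -0.724], [-0.708, -0.155, -0.689]]
```

View pics/top0.png

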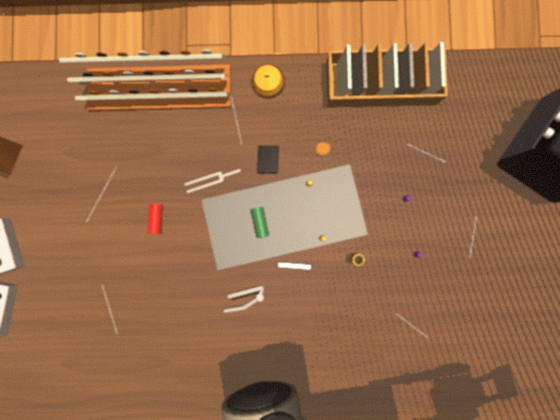

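View pics/scene0.png

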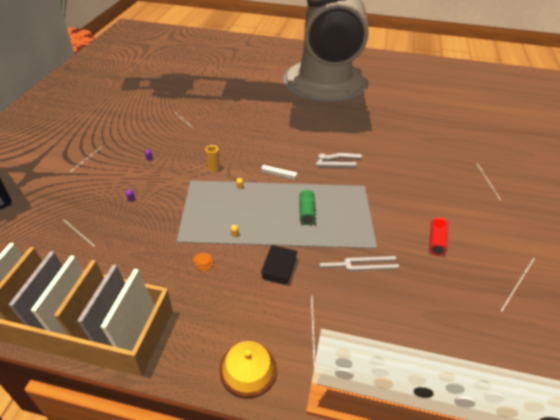

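Top view: the green slide is at (260,222) on the runner, with a red look-alike at (155,218) off it. The brass studs are at (310,183) and (323,238) on the runner, with purple look-alike studs at (407,198) and (419,254). The green slide and brass studs match the description. I'll measure them and confirm in an enlarged crop.

```bash
cat >> h.py <<'E'
def cen(im,p,lo,hi,z,box,minA=4):
    h=cv2.cvtColor(im,cv2.COLOR_RGB2HSV);m=cv2.inRange(h,lo,hi);k=np.zeros_like(m);x0,y0,x1,y1=box;k[y0:y1,x0:x1]=1;m=m*k
    out=[]
    for c in cv2.findContours(m,cv2.RETR_EXTERNAL,cv2.CHAIN_APPROX_NONE)[0]:
        if cv2.contourArea(c)<minA: continue
        (u,v),wh,a=cv2.minAreaRect(c)
        M=cv2.moments(c);out.append(((u,v),(M['m10']/M['m00'],M['m01']/M['m00']),wh,ray(p,u,v,z).round(4),cv2.boxPoints(cv2.minAreaRect(c))))
    return out
G=((45,90,30),(85,255,255));B=((12,120,120),(32,255,255))
E
python3 - <<'E'
from h import *
for n,box in(('top',(200,160,370,272)),('scene',(180,172,380,250))):
    im=cv2.imread(f'pics/{n}0.png')[:,:,::-1];p=viewer.camera_params(n)
    g=cen(im,p,*G,0.02,box,50);b=cen(im,p,*B,0.018,box)
    for o in g+b: print(n,np.round(o[0],1),np.round(o[1],1),np.round(o[2],1),o[3])
    if n=='top':
        q=np.array([ray(p,*c,0.017) for c in g[0][4]]);print(q.round(4))
        h=cv2.cvtColor(im,cv2.COLOR_RGB2HSV)
        m=cv2.inRange(h,(0,0,90),(180,60,255));c=max(cv2.findContours(m[160:275,195:375].copy(),cv2.RETR_EXTERNAL,cv2.CHAIN_APPROX_NONE)[0],key=cv2.contourArea)
        r=cv2.minAreaRect(c);print('runner',r,[ray(p,u+195,v+160,0.002).round(4) for u,v in cv2.boxPoints(r)])
        cv2.imwrite('pics/crop.png',cv2.resize(im[155:280,140:430,::-1],None,fx=2.7,fy=2.7,interpolation=cv2.INTER_CUBIC))
E
```

```text
top [259.4 222. ] [259.4 222.1] [28. 11.] [0.5452 0.0447 0.02  ]
top [253.5 265.5] [254.9 268.1] [11. 49.] [0.4461 0.06   0.018 ]
top [279.1 259.3] [280.2 258.7] [ 5.9 18.2] [0.459  0.0011 0.018 ]
top [317.9 261.2] [323.5 258.1] [26.7 57.2] [ 0.453  -0.0872  0.018 ]
top [322.5 238. ] [322.7 237.9] [4. 5.] [ 0.5057 -0.0992  0.018 ]
top [357.6 254.8] [356.1 252.6] [33.1 31.5] [ 0.4658 -0.1782  0.018 ]
top [368.  227.5] [368.2 227.1] [5. 2.] [ 0.5275 -0.2039  0.018 ]
top [367.  220.5] [367.5 221. ] [4. 5.] [ 0.5436 -0.2022  0.018 ]
top [207.5 235.5] [204.6 246.4] [15. 71.] [0.5167 0.1648 0.018 ]
top [364.4 197.9] [364.6 201.1] [31.8  8.9] [ 0.5958 -0.1979  0.018 ]
top [309.5 182.5] [309.4 182.4] [5. 5.] [ 0.6341 -0.0725  0.018 ]
top [212.1 179.1] [212.1 179.2] [ 1.6 10.8] [0.6468 0.153  0.018 ]
top [286.7 174.9] [287.3 174.6] [5.3 9. ] [ 0.653  -0.0203  0.018 ]
top [232.7 182.7] [227.6 185.2] [14.8 70.8] [0.6375 0.1052 0.018 ]
top [253.3 172.4] [252.3 172. ] [10.7  4. ] [0.6605 0.0571 0.018 ]
top [323.  175.5] [324.3 166.8] [31. 92.] [ 0.6497 -0.104   0.018 ]
top [224.  167.5] [219.3 16
[... 562 characters left out ...]
02 -0.0292  0.018 ]
scene [194.5 246. ] [190.2 246.4] [ 6. 29.] [ 0.6929 -0.1259  0.018 ]
scene [377.3 246.8] [378. 248.] [5.2 8.1] [0.6147 0.1819 0.018 ]
scene [377.3 233.8] [377.4 235.1] [12.7  4.1] [0.5833 0.18   0.018 ]
scene [234.5 230.5] [234.2 230.4] [11.  7.] [ 0.6401 -0.0697  0.018 ]
scene [375.  215.5] [374.9 215.2] [7. 8.] [0.5366 0.173  0.018 ]
scene [374. 203.] [374.  203.1] [ 8. 10.] [0.5023 0.1688 0.018 ]
scene [180.6 197.6] [182.7 194.2] [ 8.5 38.1] [ 0.5826 -0.1948  0.018 ]
scene [265.5 180. ] [265.1 180.3] [2. 7.] [ 0.4895 -0.0494  0.018 ]
scene [322. 183.] [340.8 178.8] [ 22. 114.] [0.4692 0.0628 0.018 ]
scene [221.5 180. ] [229.6 176.3] [16. 83.] [ 0.5124 -0.1351  0.018 ]
```

View pics/crop.png

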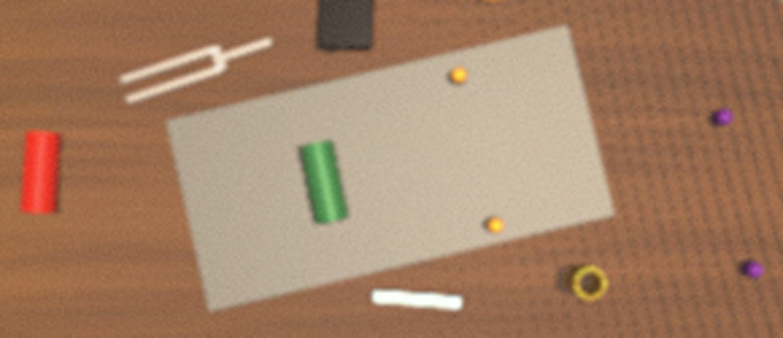

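The crop confirms it: green slide at (322,182) and brass studs at (458,75) and (494,225), all on the runner. The studs measure 131 mm apart against 132 mm stated. The slide must roll 133 mm along the runner, and its axis is within 2° of the stud line. I'll shut the fingers and line tool +y up with the rolling direction, which gives a flat tip of about 38 mm along it.

Request:
move_arm(
  deltas=[
    {"x": 0.535, "y": -0.425, "wz": 4.6, "hand": 0},
    {"x": 0.535, "y": -0.425, "wz": 4.6, "hand": 0},
    {"x": 0.535, "y": -0.425, "wz": 4.6, "hand": 0},
    {"x": 0.535, "y": -0.425, "wz": 4.6, "hand": 0},
    {"x": 0.535, "y": -0.425, "wz": 4.6, "hand": 0},
    {"x": 0.535, "y": -0.425, "wz": 4.6, "hand": 0},
    {"x": 0.535, "y": -0.425, "wz": 4.6, "hand": 0},
    {"x": 0.535, "y": -0.425, "wz": 4.6, "hand": 0},
  ],
  grip_force=20,
)

```text
schema error: expected keys x, y, z, wx, wy, wz, hand
```

Request:
move_arm(
  deltas=[
    {"x": 0.535, "y": -0.425, "z": 0, "wx": 0, "wy": 0, "wz": 4.6, "hand": 0},
    {"x": 0.535, "y": -0.425, "z": 0, "wx": 0, "wy": 0, "wz": 4.6, "hand": 0},
    {"x": 0.535, "y": -0.425, "z": 0, "wx": 0, "wy": 0, "wz": 4.6, "hand": 0},
    {"x": 0.535, "y": -0.425, "z": 0, "wx": 0, "wy": 0, "wz": 4.6, "hand": 0},
    {"x": 0.535, "y": -0.425, "z": 0, "wx": 0, "wy": 0, "wz": 4.6, "hand": 0},
    {"x": 0.535, "y": -0.425, "z": 0, "wx": 0, "wy": 0, "wz": 4.6, "hand": 0},
    {"x": 0.535, "y": -0.425, "z": 0, "wx": 0, "wy": 0, "wz": 4.6, "hand": 0},
    {"x": 0.535, "y": -0.425, "z": 0, "wx": 0, "wy": 0, "wz": 4.6, "hand": 0},
  ],
  grip_force=20,
)

```text
time: 1.1
tool_pos: [0.4374, -0.09, 0.2267]
tool_rot: [3.141, -0.0, 0.213]
contact_force: [1.0, -1.4, 0.1]
opening: 0.0166
```

Request:
move_arm(
  deltas=[
    {"x": 0.13, "y": -0.122, "z": 0, "wx": 0, "wy": 0, "wz": 0.2, "hand": 0},
    {"x": 0.13, "y": -0.122, "z": 0, "wx": 0, "wy": 0, "wz": 0.2, "hand": 0},
    {"x": 0.13, "y": -0.122, "z": 0, "wx": 0, "wy": 0, "wz": 0.2, "hand": 0},
    {"x": 0.13, "y": -0.122, "z": 0.16, "wx": 0, "wy": 0, "wz": 0.2, "hand": 0},
    {"x": 0.13, "y": -0.122, "z": 0.16, "wx": 0, "wy": 0, "wz": 0.2, "hand": 0},
    {"x": 0.13, "y": -0.122, "z": 0.16, "wx": 0, "wy": 0, "wz": 0.2, "hand": 0},
    {"x": 0.13, "y": -0.122, "z": 0.16, "wx": 0, "wy": 0, "wz": 0.2, "hand": 0},
    {"x": 0.13, "y": -0.122, "z": 0.16, "wx": 0, "wy": 0, "wz": 0.2, "hand": 0},
  ],
)

```text
time: 2.1
tool_pos: [0.539, 0.0547, 0.068]
tool_rot: [3.141, -0.002, 0.209]
contact_force: [0.5, 0.8, 1.1]
opening: 0.0006
```

Run:
```python
from h import *
s=monitor.observe();print(s['tool_pos'],s['tool_rot'],s['contact_force'],s['opening'])
im,p=snap('scene','s1.png')
cv2.imwrite('pics/s1c.png',cv2.resize(im[110:270,190:430,::-1],None,fx=3,fy=3,interpolation=cv2.INTER_CUBIC))
print(proj(p,s['tool_pos']))
```

```text
[0.5389792  0.05468815 0.06802533] [ 3.14099375e+00 -1.95870658e-03  2.08973879e-01] [0.46282656 0.84633894 1.11247366] 0.000609030094123261
[314.78402401 185.3438409 ]
```

View pics/s1c.png

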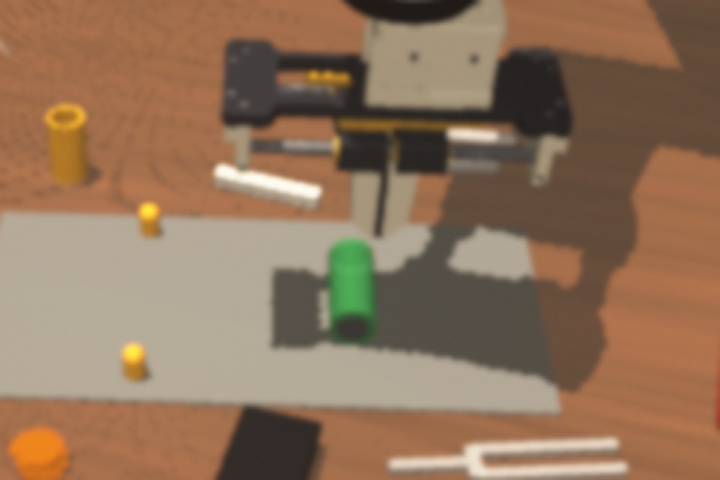

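The picture shows the shut fingers just behind and above the slide (tip about (374,230) in the crop), well clear of everything. Next I'll lower until I feel contact.

Request:
move_arm(
  deltas=[
    {"x": 0.002, "y": 0, "z": 0.03, "wx": 0, "wy": 0, "wz": 0, "hand": 0},
    {"x": 0.002, "y": 0, "z": 0.033, "wx": 0, "wy": 0, "wz": 0, "hand": 0},
    {"x": 0.002, "y": 0, "z": 0.034, "wx": 0, "wy": 0, "wz": 0, "hand": 0},
    {"x": 0.002, "y": 0, "z": 0.034, "wx": 0, "wy": 0, "wz": 0, "hand": 0},
  ],
)

```text
time: 2.65
tool_pos: [0.5407, 0.0551, 0.0339]
tool_rot: [3.141, -0.002, 0.209]
contact_force: [-0.0, -0.1, 1.0]
opening: 0.0005
```

Request:
move_arm(
  deltas=[
    {"x": 0, "y": 0, "z": 0.001, "wx": 0, "wy": 0, "wz": 0, "hand": 0},
    {"x": 0, "y": 0, "z": 0.002, "wx": 0, "wy": 0, "wz": 0, "hand": 0},
    {"x": 0, "y": 0, "z": 0.002, "wx": 0, "wy": 0, "wz": 0, "hand": 0},
  ],
)

```text
time: 3.02
tool_pos: [0.5399, 0.0552, 0.0307]
tool_rot: [3.141, 0.0, 0.209]
contact_force: [0.0, -0.1, -0.4]
opening: 0.0002
```

Request:
move_arm(
  deltas=[
    {"x": 0, "y": 0, "z": -0.004, "wx": 0, "wy": 0, "wz": 0, "hand": 0},
    {"x": 0, "y": 0.006, "z": -0.004, "wx": 0, "wy": 0, "wz": 0, "hand": 0},
    {"x": 0, "y": 0.006, "z": -0.001, "wx": 0, "wy": 0, "wz": 0, "hand": 0},
    {"x": 0, "y": 0.006, "z": 0, "wx": 0, "wy": 0, "wz": 0, "hand": 0},
    {"x": 0, "y": 0.006, "z": 0.001, "wx": 0, "wy": 0, "wz": 0, "hand": 0},
    {"x": 0, "y": 0.006, "z": 0.001, "wx": 0, "wy": 0, "wz": 0, "hand": 0},
  ],
)

```text
time: 3.78
tool_pos: [0.5417, 0.0492, 0.0316]
tool_rot: [3.141, -0.002, 0.209]
contact_force: [-4.8, 0.0, 19.0]
opening: 0.0004
```

Firm contact on top (19 N at z = 0.0316). Now the first short rolling stroke, with slightly less pressure.

Request:
move_arm(
  deltas=[
    {"x": 0, "y": 0, "z": -0.0005, "wx": 0, "wy": 0, "wz": 0, "hand": 0},
    {"x": 0, "y": 0.004, "z": -0.0005, "wx": 0, "wy": 0, "wz": 0, "hand": 0},
    {"x": 0, "y": 0.009, "z": -0.0005, "wx": 0, "wy": 0, "wz": 0, "hand": 0},
    {"x": 0, "y": 0.014, "z": -0.0005, "wx": 0, "wy": 0, "wz": 0, "hand": 0},
    {"x": 0, "y": 0.019, "z": -0.0005, "wx": 0, "wy": 0, "wz": 0, "hand": 0},
    {"x": 0, "y": 0.023, "z": -0.0005, "wx": 0, "wy": 0, "wz": 0, "hand": 0},
    {"x": 0, "y": 0.024, "z": -0.0005, "wx": 0, "wy": 0, "wz": 0, "hand": 0},
  ],
)

```text
time: 4.65
tool_pos: [0.5465, 0.0251, 0.0313]
tool_rot: [3.141, -0.001, 0.209]
contact_force: [-3.3, -1.6, 10.2]
opening: 0.0003
```

```bash
cat >> h.py <<'E'
def where(tag):
    C=np.array([.570,-.0859]);ex=np.array([.978,.208]);ey=np.array([-.208,.978])
    for n,box in(('top',(200,160,370,272)),('scene',(180,172,380,250))):
        im,p=snap(n,f'{tag}_{n}.png')
        for o in cen(im,p,*G,0.02,box,30):
            a=cv2.boxPoints(((0,0),(1,1),0))
            q=np.array([ray(p,*c,0.02)[:2] for c in o[4]]);e=[q[1]-q[0],q[2]-q[1]];e=max(e,key=np.linalg.norm)
            d=o[3][:2]-C;print(n,np.round(o[0],1),np.round(o[2],1),o[3],'gate x %.4f y %.4f ang %.1f'%(d@ex,d@ey,(np.degrees(np.arctan2(e@ey,e@ex))+90)%180-90))
    s=monitor.observe();d=s['tool_pos'][:2]-C;print(s['time'],'tool',s['tool_pos'].round(4),'gate x %.4f y %.4f'%(d@ex,d@ey),s['contact_force'].round(1))
E
python3 -c "
from h import *
where('a')"
```

```text
scene [300.5 210. ] [18. 15.] [0.5597 0.0354 0.02  ] gate x 0.0152 y 0.1208 ang -2.2
4.75 tool [0.5465 0.0251 0.0313] gate x 0.0001 y 0.1135 [-3.  -2.5 11. ]
```

Rolling works: the slide centre moved about 12 mm for 24 mm of fingertip travel. I'll extend the stroke to find the usable tip length.

Request:
move_arm(
  deltas=[
    {"x": 0, "y": 0.003, "z": 0, "wx": 0, "wy": 0, "wz": 0, "hand": 0},
    {"x": 0, "y": 0.006, "z": 0, "wx": 0, "wy": 0, "wz": 0, "hand": 0},
    {"x": 0, "y": 0.006, "z": 0, "wx": 0, "wy": 0, "wz": 0, "hand": 0},
  ],
)

```text
time: 5.12
tool_pos: [0.5476, 0.0196, 0.0305]
tool_rot: [3.141, -0.0, 0.209]
contact_force: [-0.7, -1.3, 6.1]
opening: 0.0004
```

Request:
move_arm(
  deltas=[
    {"x": 0, "y": 0.003, "z": 0, "wx": 0, "wy": 0, "wz": 0, "hand": 0},
    {"x": 0, "y": 0.004, "z": 0, "wx": 0, "wy": 0, "wz": 0, "hand": 0},
    {"x": 0, "y": 0.004, "z": 0, "wx": 0, "wy": 0, "wz": 0, "hand": 0},
  ],
)

```text
time: 5.5
tool_pos: [0.5482, 0.016, 0.0299]
tool_rot: [-3.142, 0.0, 0.209]
contact_force: [0.0, -0.2, 0.6]
opening: 0.0004
```

Contact faded at about 10 mm of offset, so ±8 mm of tip is usable, which gives 32 mm strokes and 16 mm of roll each. Lifting, stepping back, and looking again.

Request:
move_arm(
  deltas=[
    {"x": 0, "y": 0, "z": -0.012, "wx": 0, "wy": 0, "wz": 0, "hand": 0},
    {"x": 0, "y": -0.022, "z": -0.012, "wx": 0, "wy": 0, "wz": 0, "hand": 0},
    {"x": 0, "y": -0.022, "z": -0.012, "wx": 0, "wy": 0, "wz": 0, "hand": 0},
  ],
)

```text
time: 5.88
tool_pos: [0.5435, 0.0385, 0.0428]
tool_rot: [3.142, -0.0, 0.211]
contact_force: [0.5, 0.3, -0.4]
opening: 0.0003
```

```bash
python3 -c "
from h import *
where('b')
im=cv2.imread('pics/b_scene.png');cv2.imwrite('pics/b_c.png',cv2.resize(im[150:250,190:390],None,fx=3,fy=3,interpolation=cv2.INTER_CUBIC))"
```

```text
scene [298.  204.5] [27. 14.] [0.5461 0.028  0.02  ] gate x 0.0003 y 0.1164 ang -1.9
5.975 tool [0.5439 0.0375 0.0426] gate x 0.0001 y 0.1261 [-0.4 -0.1 -0.1]
```

View pics/b_c.png

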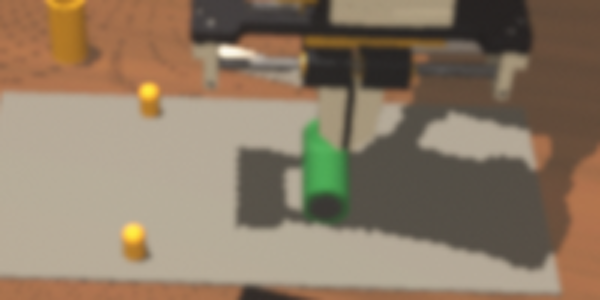

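The slide at about (325,165) in the crop is square to the runner, with the fingertip above and just behind its crest. Starting full strokes.

Request:
move_arm(
  deltas=[
    {"x": 0, "y": 0.001, "z": 0.009, "wx": 0, "wy": 0, "wz": 0, "hand": 0},
    {"x": 0, "y": 0.001, "z": 0.012, "wx": 0, "wy": 0, "wz": 0, "hand": 0},
    {"x": 0, "y": 0.005, "z": 0.012, "wx": 0, "wy": 0, "wz": 0, "hand": 0},
    {"x": 0, "y": 0.011, "z": 0.012, "wx": 0, "wy": 0, "wz": 0, "hand": 0},
    {"x": 0, "y": 0.018, "z": 0.012, "wx": 0, "wy": 0, "wz": 0, "hand": 0},
    {"x": 0, "y": 0.025, "z": 0.012, "wx": 0, "wy": 0, "wz": 0, "hand": 0},
    {"x": 0, "y": 0.03, "z": 0.012, "wx": 0, "wy": 0, "wz": 0, "hand": 0},
    {"x": 0, "y": 0.032, "z": 0.012, "wx": 0, "wy": 0, "wz": 0, "hand": 0},
  ],
)

```text
time: 6.98
tool_pos: [0.5503, 0.005, 0.0312]
tool_rot: [3.141, 0.0, 0.208]
contact_force: [-3.5, -1.7, 11.5]
opening: 0.0002
```

Request:
move_arm(
  deltas=[
    {"x": 0, "y": 0, "z": -0.012, "wx": 0, "wy": 0, "wz": 0, "hand": 0},
    {"x": 0, "y": -0.016, "z": -0.012, "wx": 0, "wy": 0, "wz": 0, "hand": 0},
    {"x": 0, "y": -0.016, "z": -0.012, "wx": 0, "wy": 0, "wz": 0, "hand": 0},
  ],
)

```text
time: 7.35
tool_pos: [0.5463, 0.0233, 0.0418]
tool_rot: [-3.141, 0.001, 0.211]
contact_force: [0.7, -0.4, -0.9]
opening: 0.0003
```

```bash
python3 -c "
from h import *
where('c')"
```

```text
scene [290.  204.5] [14. 29.] [0.55   0.0133 0.02  ] gate x 0.0011 y 0.1012 ang 0.1
7.45 tool [0.5467 0.0225 0.0418] gate x -0.0003 y 0.1109 [ 0.1 -0.2  0.7]
```

Clean rolling, square and on line. Two more strokes.

Request:
move_arm(
  deltas=[
    {"x": 0, "y": 0.002, "z": 0.009, "wx": 0, "wy": 0, "wz": 0, "hand": 0},
    {"x": 0, "y": 0.002, "z": 0.012, "wx": 0, "wy": 0, "wz": 0, "hand": 0},
    {"x": 0, "y": 0.006, "z": 0.012, "wx": 0, "wy": 0, "wz": 0, "hand": 0},
    {"x": 0, "y": 0.012, "z": 0.012, "wx": 0, "wy": 0, "wz": 0, "hand": 0},
    {"x": 0, "y": 0.019, "z": 0.012, "wx": 0, "wy": 0, "wz": 0, "hand": 0},
    {"x": 0, "y": 0.026, "z": 0.012, "wx": 0, "wy": 0, "wz": 0, "hand": 0},
    {"x": 0, "y": 0.031, "z": 0.012, "wx": 0, "wy": 0, "wz": 0, "hand": 0},
    {"x": 0, "y": 0.033, "z": 0.012, "wx": 0, "wy": 0, "wz": 0, "hand": 0},
  ],
)

```text
time: 8.45
tool_pos: [0.5539, -0.0115, 0.031]
tool_rot: [3.14, -0.0, 0.209]
contact_force: [-3.7, -2.7, 11.9]
opening: 0.0002
```

Request:
move_arm(
  deltas=[
    {"x": 0, "y": 0, "z": -0.012, "wx": 0, "wy": 0, "wz": 0, "hand": 0},
    {"x": 0, "y": -0.016, "z": -0.012, "wx": 0, "wy": 0, "wz": 0, "hand": 0},
    {"x": 0, "y": -0.016, "z": -0.012, "wx": 0, "wy": 0, "wz": 0, "hand": 0},
  ],
)

```text
time: 8.82
tool_pos: [0.5498, 0.0068, 0.0418]
tool_rot: [-3.141, 0.001, 0.211]
contact_force: [0.4, 0.3, 0.3]
opening: 0.0006
```

Request:
move_arm(
  deltas=[
    {"x": 0, "y": 0.001, "z": 0.009, "wx": 0, "wy": 0, "wz": 0, "hand": 0},
    {"x": 0, "y": 0.001, "z": 0.012, "wx": 0, "wy": 0, "wz": 0, "hand": 0},
    {"x": 0, "y": 0.006, "z": 0.012, "wx": 0, "wy": 0, "wz": 0, "hand": 0},
    {"x": 0, "y": 0.012, "z": 0.012, "wx": 0, "wy": 0, "wz": 0, "hand": 0},
    {"x": 0, "y": 0.019, "z": 0.012, "wx": 0, "wy": 0, "wz": 0, "hand": 0},
    {"x": 0, "y": 0.026, "z": 0.012, "wx": 0, "wy": 0, "wz": 0, "hand": 0},
    {"x": 0, "y": 0.031, "z": 0.012, "wx": 0, "wy": 0, "wz": 0, "hand": 0},
    {"x": 0, "y": 0.032, "z": 0.012, "wx": 0, "wy": 0, "wz": 0, "hand": 0},
  ],
)

```text
time: 9.82
tool_pos: [0.5572, -0.0272, 0.0311]
tool_rot: [3.14, 0.0, 0.209]
contact_force: [-4.5, -2.4, 13.6]
opening: 0.0006
```

Request:
move_arm(
  deltas=[
    {"x": 0, "y": 0, "z": -0.012, "wx": 0, "wy": 0, "wz": 0, "hand": 0},
    {"x": 0, "y": -0.016, "z": -0.012, "wx": 0, "wy": 0, "wz": 0, "hand": 0},
    {"x": 0, "y": -0.016, "z": -0.012, "wx": 0, "wy": 0, "wz": 0, "hand": 0},
  ],
)

```text
time: 10.2
tool_pos: [0.5531, -0.0088, 0.0417]
tool_rot: [-3.141, 0.001, 0.211]
contact_force: [-0.3, 0.3, -0.4]
opening: 0.0003
```

```bash
python3 -c "
from h import *
where('d')"
```

```text
scene [272.5 203.9] [15.  25.2] [ 0.5569 -0.0193  0.02  ] gate x 0.0010 y 0.0679 ang -1.5
10.3 tool [ 0.5535 -0.0097  0.0417] gate x -0.0003 y 0.0780 [-1.  -0.2 -0. ]
```

Request:
move_arm(
  deltas=[
    {"x": 0, "y": 0.002, "z": 0.009, "wx": 0, "wy": 0, "wz": 0, "hand": 0},
    {"x": 0, "y": 0.002, "z": 0.012, "wx": 0, "wy": 0, "wz": 0, "hand": 0},
    {"x": 0, "y": 0.006, "z": 0.012, "wx": 0, "wy": 0, "wz": 0, "hand": 0},
    {"x": 0, "y": 0.012, "z": 0.012, "wx": 0, "wy": 0, "wz": 0, "hand": 0},
    {"x": 0, "y": 0.019, "z": 0.012, "wx": 0, "wy": 0, "wz": 0, "hand": 0},
    {"x": 0, "y": 0.026, "z": 0.012, "wx": 0, "wy": 0, "wz": 0, "hand": 0},
    {"x": 0, "y": 0.031, "z": 0.012, "wx": 0, "wy": 0, "wz": 0, "hand": 0},
    {"x": 0, "y": 0.033, "z": 0.012, "wx": 0, "wy": 0, "wz": 0, "hand": 0},
  ],
)

```text
time: 11.3
tool_pos: [0.5608, -0.0439, 0.0309]
tool_rot: [3.14, -0.0, 0.208]
contact_force: [-2.8, -2.3, 9.3]
opening: 0.0007
```

Request:
move_arm(
  deltas=[
    {"x": 0, "y": 0, "z": -0.012, "wx": 0, "wy": 0, "wz": 0, "hand": 0},
    {"x": 0, "y": -0.016, "z": -0.012, "wx": 0, "wy": 0, "wz": 0, "hand": 0},
    {"x": 0, "y": -0.016, "z": -0.012, "wx": 0, "wy": 0, "wz": 0, "hand": 0},
  ],
)

```text
time: 11.68
tool_pos: [0.5567, -0.0254, 0.0419]
tool_rot: [-3.141, 0.001, 0.211]
contact_force: [-0.2, -0.5, -0.3]
opening: 0.0003
```

Request:
move_arm(
  deltas=[
    {"x": 0, "y": 0.001, "z": 0.009, "wx": 0, "wy": 0, "wz": 0, "hand": 0},
    {"x": 0, "y": 0.001, "z": 0.012, "wx": 0, "wy": 0, "wz": 0, "hand": 0},
    {"x": 0, "y": 0.006, "z": 0.012, "wx": 0, "wy": 0, "wz": 0, "hand": 0},
    {"x": 0, "y": 0.012, "z": 0.012, "wx": 0, "wy": 0, "wz": 0, "hand": 0},
    {"x": 0, "y": 0.019, "z": 0.012, "wx": 0, "wy": 0, "wz": 0, "hand": 0},
    {"x": 0, "y": 0.026, "z": 0.012, "wx": 0, "wy": 0, "wz": 0, "hand": 0},
    {"x": 0, "y": 0.031, "z": 0.012, "wx": 0, "wy": 0, "wz": 0, "hand": 0},
    {"x": 0, "y": 0.032, "z": 0.012, "wx": 0, "wy": 0, "wz": 0, "hand": 0},
  ],
)

```text
time: 12.68
tool_pos: [0.5641, -0.0596, 0.031]
tool_rot: [3.14, -0.0, 0.209]
contact_force: [-3.0, -2.8, 11.7]
opening: 0.0004
```

Request:
move_arm(
  deltas=[
    {"x": 0, "y": 0, "z": -0.012, "wx": 0, "wy": 0, "wz": 0, "hand": 0},
    {"x": 0, "y": -0.016, "z": -0.012, "wx": 0, "wy": 0, "wz": 0, "hand": 0},
    {"x": 0, "y": -0.016, "z": -0.012, "wx": 0, "wy": 0, "wz": 0, "hand": 0},
  ],
)

```text
time: 13.05
tool_pos: [0.56, -0.0411, 0.0417]
tool_rot: [-3.141, 0.001, 0.211]
contact_force: [-0.4, 0.4, -0.1]
opening: 0.0
```

```bash
python3 -c "
from h import *
where('e')
im=cv2.imread('pics/e_scene.png');cv2.imwrite('pics/e_c.png',cv2.resize(im[150:250,190:390],None,fx=3,fy=3,interpolation=cv2.INTER_CUBIC))"
```

```text
scene [255.7 204.4] [16.1 22.2] [ 0.5665 -0.0498  0.02  ] gate x 0.0041 y 0.0360 ang -5.2
13.15 tool [ 0.5604 -0.042   0.0418] gate x -0.0003 y 0.0450 [-0.2  0.1 -0.2]
```

View pics/e_c.png

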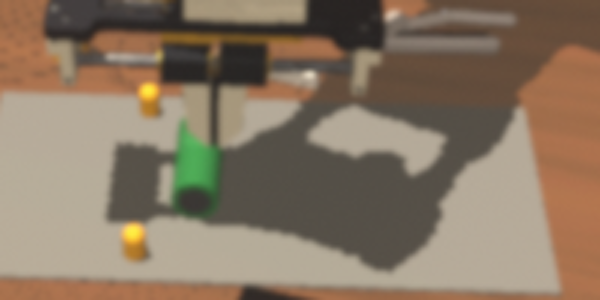

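The slide at about (195,175) in the crop is square and about 36 mm short of the line. It has turned about 6.5 rad, so both milestones are passed. One full stroke and a slightly shorter one, then a clear look.

Request:
move_arm(
  deltas=[
    {"x": 0, "y": 0.002, "z": 0.009, "wx": 0, "wy": 0, "wz": 0, "hand": 0},
    {"x": 0, "y": 0.002, "z": 0.012, "wx": 0, "wy": 0, "wz": 0, "hand": 0},
    {"x": 0, "y": 0.006, "z": 0.012, "wx": 0, "wy": 0, "wz": 0, "hand": 0},
    {"x": 0, "y": 0.012, "z": 0.012, "wx": 0, "wy": 0, "wz": 0, "hand": 0},
    {"x": 0, "y": 0.019, "z": 0.012, "wx": 0, "wy": 0, "wz": 0, "hand": 0},
    {"x": 0, "y": 0.026, "z": 0.012, "wx": 0, "wy": 0, "wz": 0, "hand": 0},
    {"x": 0, "y": 0.031, "z": 0.012, "wx": 0, "wy": 0, "wz": 0, "hand": 0},
    {"x": 0, "y": 0.033, "z": 0.012, "wx": 0, "wy": 0, "wz": 0, "hand": 0},
  ],
)

```text
time: 14.15
tool_pos: [0.5677, -0.0762, 0.0308]
tool_rot: [3.14, -0.0, 0.208]
contact_force: [-2.2, -1.5, 7.8]
opening: 0.0005
```

Request:
move_arm(
  deltas=[
    {"x": 0, "y": 0, "z": -0.012, "wx": 0, "wy": 0, "wz": 0, "hand": 0},
    {"x": 0, "y": -0.016, "z": -0.012, "wx": 0, "wy": 0, "wz": 0, "hand": 0},
    {"x": 0, "y": -0.016, "z": -0.012, "wx": 0, "wy": 0, "wz": 0, "hand": 0},
  ],
)

```text
time: 14.52
tool_pos: [0.5635, -0.0577, 0.0419]
tool_rot: [-3.141, 0.001, 0.211]
contact_force: [-0.2, -0.0, 0.2]
opening: 0.0003
```

Request:
move_arm(
  deltas=[
    {"x": 0, "y": 0.001, "z": 0.009, "wx": 0, "wy": 0, "wz": 0, "hand": 0},
    {"x": 0, "y": 0.001, "z": 0.012, "wx": 0, "wy": 0, "wz": 0, "hand": 0},
    {"x": 0, "y": 0.006, "z": 0.012, "wx": 0, "wy": 0, "wz": 0, "hand": 0},
    {"x": 0, "y": 0.012, "z": 0.012, "wx": 0, "wy": 0, "wz": 0, "hand": 0},
    {"x": 0, "y": 0.019, "z": 0.012, "wx": 0, "wy": 0, "wz": 0, "hand": 0},
    {"x": 0, "y": 0.026, "z": 0.012, "wx": 0, "wy": 0, "wz": 0, "hand": 0},
    {"x": 0, "y": 0.03, "z": 0.012, "wx": 0, "wy": 0, "wz": 0, "hand": 0},
    {"x": 0, "y": 0.03, "z": 0.012, "wx": 0, "wy": 0, "wz": 0, "hand": 0},
  ],
)

```text
time: 15.52
tool_pos: [0.5707, -0.0901, 0.0311]
tool_rot: [3.14, -0.0, 0.209]
contact_force: [-4.8, -2.5, 13.5]
opening: 0.0004
```

Request:
move_arm(
  deltas=[
    {"x": 0, "y": 0, "z": -0.02, "wx": 0, "wy": 0, "wz": 0, "hand": 0},
    {"x": 0, "y": -0.03, "z": -0.07, "wx": 0, "wy": 0, "wz": 0, "hand": 0},
    {"x": 0, "y": -0.08, "z": -0.11, "wx": 0, "wy": 0, "wz": 0, "hand": 0},
    {"x": 0, "y": -0.13, "z": -0.12, "wx": 0, "wy": 0, "wz": 0, "hand": 0},
    {"x": 0, "y": -0.18, "z": -0.12, "wx": 0, "wy": 0, "wz": 0, "hand": 0},
    {"x": 0, "y": -0.18, "z": -0.12, "wx": 0, "wy": 0, "wz": 0, "hand": 0},
  ],
)

```text
time: 16.27
tool_pos: [0.532, 0.0902, 0.1497]
tool_rot: [-3.141, 0.001, 0.213]
contact_force: [0.1, -0.0, 0.1]
opening: 0.0
```

```bash
python3 -c "
from h import *
where('f')
im=cv2.imread('pics/f_top.png');cv2.imwrite('pics/f_c.png',cv2.resize(im[140:300,180:430],None,fx=3,fy=3,interpolation=cv2.INTER_CUBIC))"
```

```text
top [314.  210.3] [27.9 11.1] [ 0.5695 -0.0811  0.02  ] gate x 0.0005 y 0.0048 ang -0.9
scene [239.9 201. ] [14.1 28.6] [ 0.5649 -0.0814  0.02  ] gate x -0.0041 y 0.0055 ang -0.8
16.375 tool [0.533  0.0874 0.1496] gate x -0.0001 y 0.1772 [0.9 0.7 0.4]
```

View pics/f_c.png

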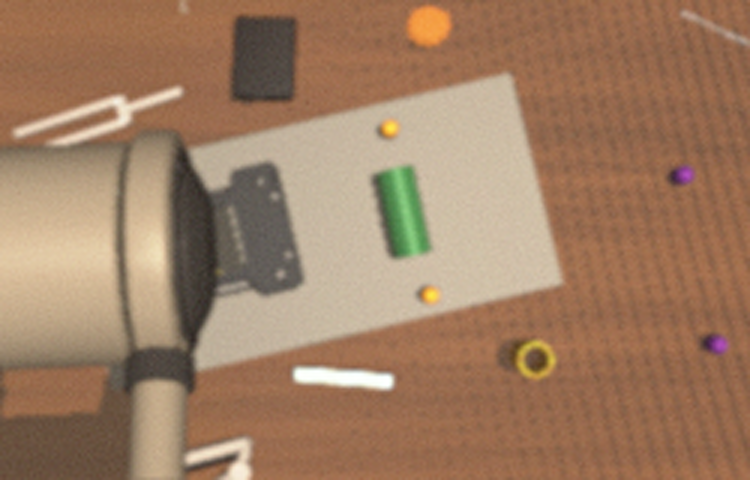

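The slide lies square between the studs, at (403,211) in the crop against a stud midpoint of (409,211). Both cameras put it about 5 mm short of the line. That's within tolerance, but I'll make one small corrective roll.

Request:
move_arm(
  deltas=[
    {"x": 0, "y": 0.06, "z": 0, "wx": 0, "wy": 0, "wz": 0, "hand": 0},
    {"x": 0, "y": 0.12, "z": 0.04, "wx": 0, "wy": 0, "wz": 0, "hand": 0},
    {"x": 0, "y": 0.167, "z": 0.09, "wx": 0, "wy": 0, "wz": 0, "hand": 0},
    {"x": 0, "y": 0.167, "z": 0.108, "wx": 0, "wy": 0, "wz": 0, "hand": 0},
    {"x": 0, "y": 0.167, "z": 0.108, "wx": 0, "wy": 0, "wz": 0, "hand": 0},
  ],
)

```text
time: 17.0
tool_pos: [0.5659, -0.0781, 0.0395]
tool_rot: [-3.139, 0.005, 0.205]
contact_force: [-0.9, -0.4, -0.4]
opening: 0.0003
```

Request:
move_arm(
  deltas=[
    {"x": 0, "y": 0, "z": 0.009, "wx": 0, "wy": 0, "wz": 0, "hand": 0},
    {"x": 0, "y": 0, "z": 0.012, "wx": 0, "wy": 0, "wz": 0, "hand": 0},
    {"x": 0, "y": 0.003, "z": 0.012, "wx": 0, "wy": 0, "wz": 0, "hand": 0},
    {"x": 0, "y": 0.007, "z": 0.012, "wx": 0, "wy": 0, "wz": 0, "hand": 0},
    {"x": 0, "y": 0.01, "z": 0.012, "wx": 0, "wy": 0, "wz": 0, "hand": 0},
    {"x": 0, "y": 0.01, "z": 0.012, "wx": 0, "wy": 0, "wz": 0, "hand": 0},
  ],
)

```text
time: 17.75
tool_pos: [0.5702, -0.0855, 0.0321]
tool_rot: [3.14, -0.001, 0.21]
contact_force: [-3.7, -0.3, 7.3]
opening: 0.0004
```

Request:
move_arm(
  deltas=[
    {"x": 0, "y": 0, "z": -0.02, "wx": 0, "wy": 0, "wz": 0, "hand": 0},
    {"x": 0, "y": -0.03, "z": -0.07, "wx": 0, "wy": 0, "wz": 0, "hand": 0},
    {"x": 0, "y": -0.08, "z": -0.11, "wx": 0, "wy": 0, "wz": 0, "hand": 0},
    {"x": 0, "y": -0.13, "z": -0.12, "wx": 0, "wy": 0, "wz": 0, "hand": 0},
    {"x": 0, "y": -0.18, "z": -0.12, "wx": 0, "wy": 0, "wz": 0, "hand": 0},
    {"x": 0, "y": -0.18, "z": -0.12, "wx": 0, "wy": 0, "wz": 0, "hand": 0},
  ],
)

```text
time: 18.5
tool_pos: [0.5316, 0.0941, 0.1516]
tool_rot: [-3.142, -0.002, 0.215]
contact_force: [0.8, -0.9, -0.4]
opening: 0.0002
```

```bash
python3 -c "
from h import *
where('g')
im=cv2.imread('pics/g_top.png');cv2.imwrite('pics/g_c.png',cv2.resize(im[140:300,180:430],None,fx=3,fy=3,interpolation=cv2.INTER_CUBIC))"
```

```text
top [316.  209.8] [27.9 11.1] [ 0.5705 -0.0857  0.02  ] gate x 0.0005 y 0.0001 ang -1.0
scene [237.7 200.4] [14.3 27.3] [ 0.5645 -0.0859  0.02  ] gate x -0.0054 y 0.0011 ang -1.5
18.6 tool [0.5326 0.091  0.151 ] gate x 0.0002 y 0.1808 [-0.1 -0.3  0. ]
```

View pics/g_c.png

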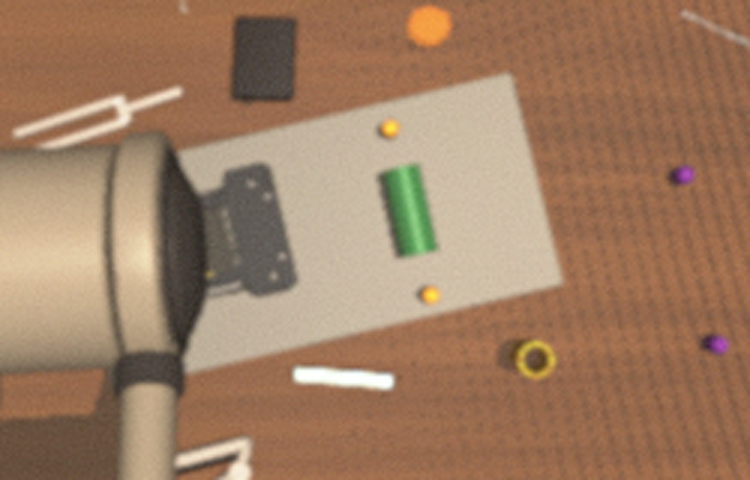

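The slide is now centred at (409,211) in the crop, on the stud line and square to it. The hand is clear and the bystanders in view haven't moved. Handing in.

```bash
python3 -c "
from h import *
print(robot.hand_in())"
```

```text
the job is handed in; nothing more can be done
None
```

I rolled the green slide about 133 mm (roughly 8.9 rad) along the runner to the brass studs, and handed the job in at about 18.6 s. I used short strokes with the shut fingertips on top of it; the TCP stayed about 30 mm or more above the glass, so the grasp point never came below about 49 mm. After a last 5 mm correction I took the hand clear.

**Last checks:**

| Check | Top camera | Scene camera | Allowed |
|---|---|---|---|
| Distance from the stud line | 0.1 mm | 1.1 mm | 10 mm |
| Offset along the stud line | 0.5 mm | −5.4 mm | ±22 mm |
| Axis angle to the stud line | −1.0° | −1.5° | 12.6° |

- **Disagreement:** the two cameras differ by about 6 mm along the stud line. They differed by about the same before I touched the slide, and both readings are well inside the limit.
- **Milestones:** I worked out the half-turn and full-turn steps from the distance rolled, not by measuring the slide's angle.
- **Bystanders:** those in the last top view look unmoved. The arm hid part of the capo and tuning fork, but the fingers never went near either.

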